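# Centre the check weight on the pan of a small scale

### The job

The scale is to be checked: pick up the steel check weight and set it down upright on the front of the scale's small steel pan, clear of the V-shaped stop. Then slide it back along the pan, gently, until it is pushed against both faces of the stop and no edge of it overhangs the pan, and let go. Do not push hard on the stop or press hard on the scale, for its load cell is delicate, and leave the dropper bottle, the cup and the petri dish alone.

Things in the scene. Friction and masses are not known exactly. Their poses are not given: they have to be found in the camera images.
- weight_center (a point): Centre of the steel check weight: an upright straight cylinder 42 mm in diameter and 50 mm high, with a thin neck and a 21 mm knob on top, 68 mm high in all, 0.3 to 0.5 kg. The point lies on its axis, 34 mm above its underside; z points up along the axis. Grip it by the cylinder, from above. At the start it stands on the bench.
- scale: Small bench scale, fixed: white housing with its top 40 mm above the bench and a blank display strip at its front. Origin on the bench under the middle of the pan slide's travel; x points from the front (display) to the back, z up. The housing reaches from x = -130 to +70 mm and from y = -63 to +63 mm. Its load cell bears 40 N in all.
- slide_mid (a point): Fixed point of the scale, 58 mm above its origin, same axes, at the height of the pan's top face. The seat (axis of the weight when it bears on both faces of the stop) lies on this point's x axis but, as the pan is clamped wherever the last user left it, up to 12 mm before or behind the point: not measured, to be felt or seen. y is true. The clamp holds against 25 N.
- stop_axis (a point): The same point 20 mm higher, level with the stop's top. From the seat, the polished pan reaches from x = -34 to +36 mm, y = -29 to +29 mm, 4 mm thick. The stop on its back is two rigid plates, 6 mm thick, 20 mm high, each at 45 degrees to x, a V open to the front; each face bears 10 N. Steel slides easily on them (friction about 0.15). A weight 4 mm or more before the seat is clear of them.
- bottle: Bystander: dropper bottle, 34 mm across, 107 mm high, loose; origin under its centre.
- cup: Bystander: open clear cup, 39 mm across, 44 mm high, loose; origin under its centre.
- dish: Bystander: petri dish, 58 mm across, 13 mm high, loose; origin under its centre.
There are look-alikes about, which are no part of the job. Several things look just like the part that bears weight_center: the one meant starts farthest to the robot's right.

How it is judged:
By the outcome, as a careful person would: the job done as asked, in the order asked, and still so for the second after the job is handed in, with the robot touching nothing.
It also fails if it takes over 72 s, if anything falls off the work surface, if the arm or the gripper's body presses on something with over 40 N, if the wrist force passes 120 N, or if a joint passes its speed limit or range.

### The arm

A 7-joint arm with a two-finger parallel gripper is mounted at the origin on a cart in front of the work surface, level with it; the furniture and walls round the work are solid. World frame = base frame: x ahead of the robot, y to its left, z up, the work surface at z = 0. Lengths are in mm, angles in rad, forces in N, time in s.
With the tool pointing down it reaches from about 400 to 875 mm from the base axis. Payload 4.4 kg.
Tool frame: the origin (TCP) lies on the centre line of the jaws, within the pads' length; the fingertips stand 8 mm ahead of it and the grasp point (between the pads) lies 11 mm behind it; x points along the fingers, z is the direction in which the jaws open and shut, and the axes are right-handed (so a half turn about x gives the same grasp; the last joint's range is limited). The gripper opens to 85 mm and grips with 20 to 120 N. Pads are 22 mm wide; open, the fingers measure 114 mm over their backs; the gripper's body (76 mm by 85 mm) begins 54 mm behind the grasp point. The pads swing forward as they close: fully open they stand 13 mm farther back than shut.
Start: joints at [-0.066, 0.628, 0.038, 1.517, -0.027, 0.996, -0.02], TCP at [650.014, 0.027, 239.313] pointing down, gripper open.
Joint ranges: [-3.06, 3.06], [-0.37, 2.12], [-1.25, 1.32], [0.18, 2.47], [-1.1, 4.24], [0.23, 1.98], [-2.94, 2.94]. Speed limits (rad/s): [2.57, 2.57, 3.14, 3.14, 3.14, 3.14, 3.14].

### API

Orientations are given as [roll, pitch, yaw] about the fixed x, y, z axes, in that order (R = Rz(yaw) Ry(pitch) Rx(roll)).
In Python, from cell import ctrl, get_image, camera_params gives the robot as it stands. The module is installed in compiled form; this text tells all that it offers.
- The arm moves only by the shell command python3 -m handwheel 'ROWS'. ROWS is text: rows parted by semicolons, each of 7 numbers parted by spaces: the opening, from -1 (shut) to 1 (fully open), then the shift along the tool's x, y, z in mm, then the turn, a rotation vector about the tool's x, y, z in rad. In form: grip x y z wx wy wz; .... A call has 1 to 10 rows; each row shifts and turns the pose as measured when the row begins, along the tool's axes as they then stand; what a row does not reach is not made up. A row lasts 1/10 s, in which the tool goes at most 50 mm and 8.59 degrees, less where a joint would pass 70% of its speed; a pose out of reach is approached as far as the arm can. A call with a gripper value outside its range is refused whole. The fingers move at their own pace and stop on an object; the grip force is fixed at half the most. Time passes only in rows, so rows that do not move let the fingers close. It gives the time, the measured TCP pose, the force and the opening at its end, in the units of the state.
- ctrl.read_state(): the state, without advancing time (a new reading comes with each control period).
- get_image(name): name is "scene" or "side" or "wrist"; returns the picture (400x640x3 uint8, blue, green, red); there is no depth.
- camera_params(name): a dict with "fx", "fy", "cx", "cy" (pixels), "eye" and "orientation" of the camera in the world. Camera axes: x right, y up, looking along -z (the intrinsics and any distortion apply to the point x, -y, -z); pixel columns grow to the right and rows downward; lengths in mm; the calibration is good to about 2 mm. A picture is of the moment at which its call begins: read the wrist's pose just before it. camera_params takes no time and is no camera call; for the wrist camera it gives the pose at the moment of the call.
- ctrl.finish_job(): hands the job in, once; it reports no verdict.
The state is a dict: "clock": time; "qpos": joint angles; "qd": joint speeds; "tau": joint torques, N m; "eef_pos": TCP position; "tool_rot": TCP orientation; "force": force on the tool from outside, world axes, zero at the start; "torque": the same for the moment, N m; "width": finger opening in mm.
Only numpy, scipy, OpenCV 4.12 (cv2) and the standard library are available. Lean on these libraries where they do the work, as an engineer would, in place of code of your own. Each camera call takes 0.05 s, during which the arm holds its last target.

## Working session

There is one attempt and no reset: what is moved stays moved. The work goes in short steps, Python scripts to look and compute and a shell command to move; the robot and the scene stay as the last step left them, time stands still between calls to the robot, and variables do not carry over. Pictures are saved under pics/ and viewed, and the job is handed in when it is done.

```bash
mkdir -p pics; cat > h.py <<'E'
import numpy as np, cv2
from cell import ctrl, get_image, camera_params
from scipy.spatial.transform import Rotation as R
def st():
    s=ctrl.read_state(); print({k:(np.round(v,3).tolist()) for k,v in s.items() if k in('clock','eef_pos','tool_rot','force','width')}); return s
E
python3 - <<'E'
from h import *
s=st()
for n in("scene","side","wrist"):
    p=camera_params(n); print(n,p)
    im=get_image(n); cv2.imwrite(f"pics/{n}0.png",im)
E
```

```text
{'clock': 0.0, 'eef_pos': [649.382, 0.043, 238.394], 'tool_rot': [-3.126, 1.569, -3.126], 'force': [0.416, 0.772, -0.411], 'width': 85.429}
scene {'fx': 426.67215149671625, 'fy': 426.67215149671625, 'cx': 331.3614233011341, 'cy': 192.92770478056147, 'eye': array([  16.26413064, 1016.38289352,  633.00987321]), 'orientation': array([ 1.10492334, -0.02062489, -2.63277104])}
side {'fx': 377.2344104103206, 'fy': 377.2344104103206, 'cx': 321.8087081308674, 'cy': 200.02931240968695, 'eye': array([ 248.82875524, -823.53218519,  542.59933495]), 'orientation': array([ 1.10722967, -0.01695446, -0.33628447])}
wrist {'fx': 310.4076683854337, 'fy': 310.4076683854337, 'cx': 322.5551770590356, 'cy': 195.70349349505375, 'eye': array([650.13225946,  69.4904684 , 373.65966567]), 'orientation': array([-0.27324541,  0.00085745, -0.00117524])}
```

View pics/scene0.png

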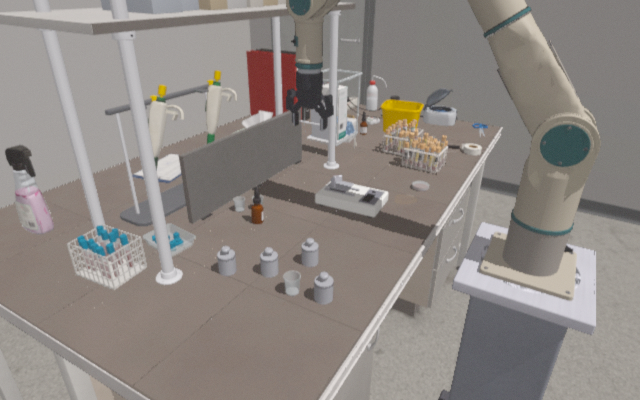

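View pics/side0.png

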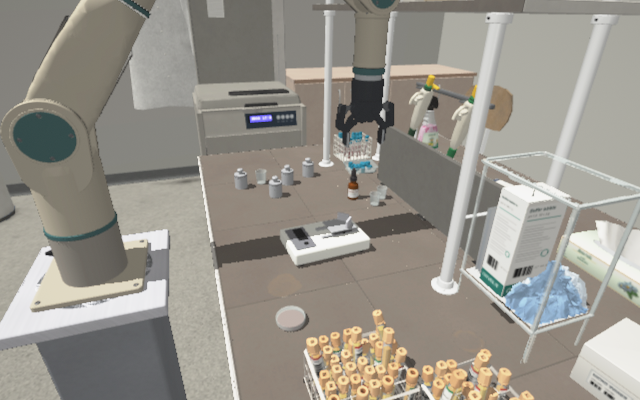

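View pics/wrist0.png

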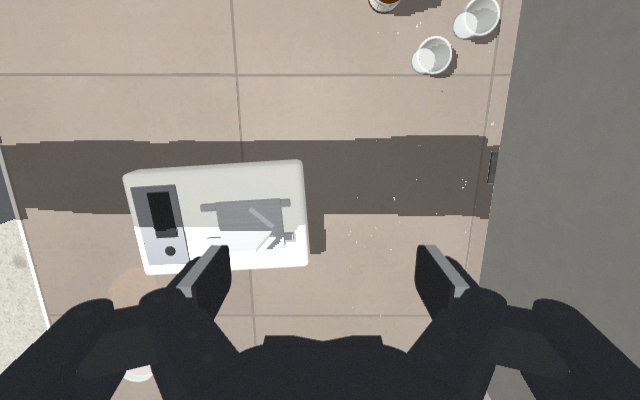

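The scene view shows four look-alike weights at (227,262), (269,262), (310,252) and (323,290). In the side view they are at (308,168), (288,176), (275,187) and (241,180). The scale is at (352,197) in scene. I'll crop and triangulate.

```bash
cat >> h.py <<'E'
def ray(p,u,v):
    d=np.array([(u-p['cx'])/p['fx'],-(v-p['cy'])/p['fy'],-1.0])
    M=R.from_euler('xyz',p['orientation']).as_matrix()
    d=M@d; return np.array(p['eye']),d/np.linalg.norm(d)
def onz(p,u,v,z):
    e,d=ray(p,u,v); return e+d*(z-e[2])/d[2]
def tri(rs):
    A=np.zeros((3,3));b=np.zeros(3)
    for e,d in rs:
        P=np.eye(3)-np.outer(d,d);A+=P;b+=P@e
    x=np.linalg.solve(A,b); return x,[np.linalg.norm((np.eye(3)-np.outer(d,d))@(x-e)) for e,d in rs]
def proj(p,X):
    M=R.from_euler('xyz',p['orientation']).as_matrix(); c=M.T@(np.array(X)-p['eye']); c=c/-c[2]
    return p['cx']+p['fx']*c[0],p['cy']-p['fy']*c[1]
E
python3 - <<'E'
from h import *
a=cv2.imread('pics/scene0.png')[225:315,190:350]; b=cv2.imread('pics/side0.png')[145:215,220:340]
a=cv2.resize(a,None,fx=5,fy=5,interpolation=2)[:300*2]
cv2.imwrite('pics/c1.png',cv2.resize(a,(800,450))); cv2.imwrite('pics/c2.png',cv2.resize(b,(780,455),interpolation=2))
E
```

```text
(no output)
```

View pics/c1.png

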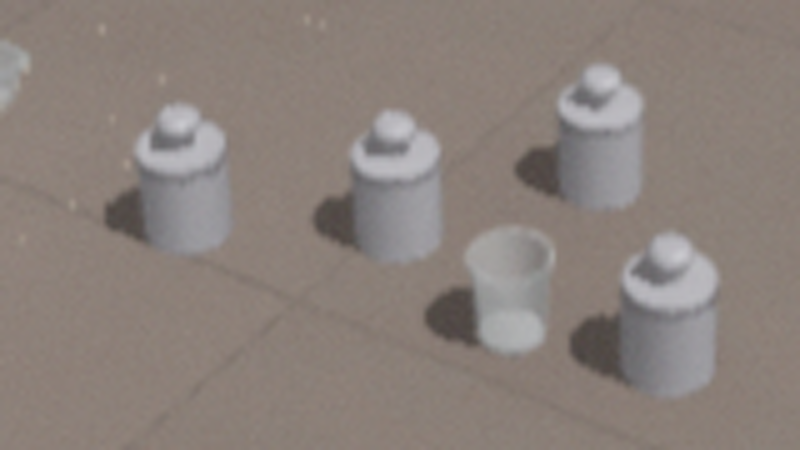

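View pics/c2.png

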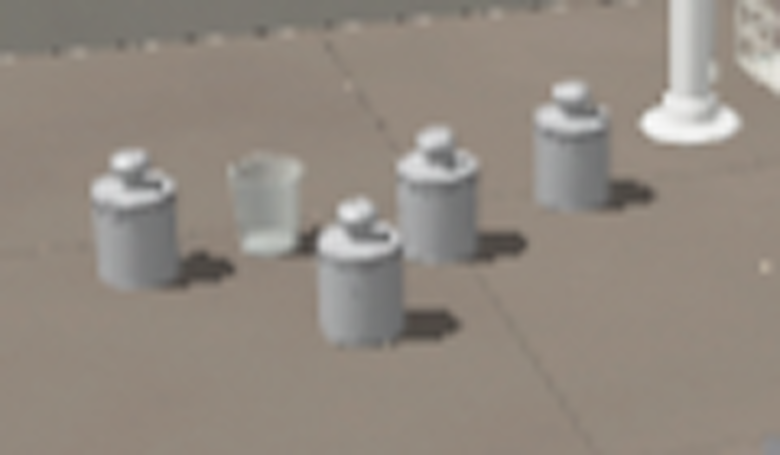

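```bash
python3 - <<'E'
from h import *
S=camera_params('scene');D=camera_params('side')
sc=[(179,120),(394,127),(600,80),(669,250)];sd=[(570,95),(435,142),(356,212),(130,163)]
for a,b in zip(sc,sd):
    a=np.array(a)/5+[190,225]; b=np.array(b)/6.5+[220,145]
    x,r=tri([ray(S,*a),ray(D,*b)]); print(a,b,x.round(1),np.round(r,1), onz(S,*a,62).round(), onz(D,*b,62).round())
E
```

```text
[225.8 249. ] [307.69230769 159.61538462] [630.5 401.9  62.1] [1.9 1.9] [628. 403.  62.] [633. 406.  62.]
[268.8 250.4] [286.92307692 166.84615385] [541.1 355.1  62.1] [2. 2.] [538. 356.  62.] [543. 358.  62.]
[310. 241.] [274.76923077 177.61538462] [479.2 272.7  63.2] [2.5 2.5] [477. 273.  62.] [482. 279.  62.]
[323.8 275. ] [240.         170.07692308] [383.5 370.8  62.8] [2.1 2.1] [382. 371.  62.] [386. 375.  62.]
```

The four candidates by knob, in scene px, triangulated to:
- (226,249): y=402
- (269,250): y=355
- (310,241): y=273
- (324,275): y=371

The one farthest right (smallest y) is the weight at scene (310,241) and side (275,178), at about (479,273). Both crops confirm it. It is the isolated rear one in scene and the nearest one in side.

Next I'll get a better view of the scale.

```bash
python3 - <<'E'
from h import *
S=camera_params('scene');W=camera_params('wrist')
print('cup',onz(S,512/5+190,332/5+225,0))
for p in [(125,175),(302,160),(309,265),(148,274)]: print(p,onz(W,*p,40).round(1))
for p in [(251,207),(285,207),(281,232),(262,248)]: print(p,onz(W,*p,58).round(1))
a=cv2.imread('pics/wrist0.png')[150:285,110:330]; cv2.imwrite('pics/c3.png',cv2.resize(a,(800,491),interpolation=2))
E
python3 -m handwheel '1 0 -40 -45 0 0 0;1 0 -40 -45 0 0 0;1 0 0 0 0 0 0'
```

```text
cup [452.29566957 388.49965044   0.        ]
(125, 175) [ 4.333e+02 -3.000e-01  4.000e+01]
(302, 160) [627.7  16.1  40. ]
(309, 265) [ 633.6 -109.8   40. ]
(148, 274) [ 439.9 -121.6   40. ]
(251, 207) [573.5 -31.5  58. ]
(285, 207) [609.8 -31.5  58. ]
(281, 232) [604.5 -60.1  58. ]
(262, 248) [582.7 -79.2  58. ]
clock: 0.45
eef_pos: [566.9, -71.2, 236.0]
tool_rot: [3.041, 1.565, 3.044]
force: [0.4, 0.1, 0.2]
width: 85.5
```

View pics/c3.png

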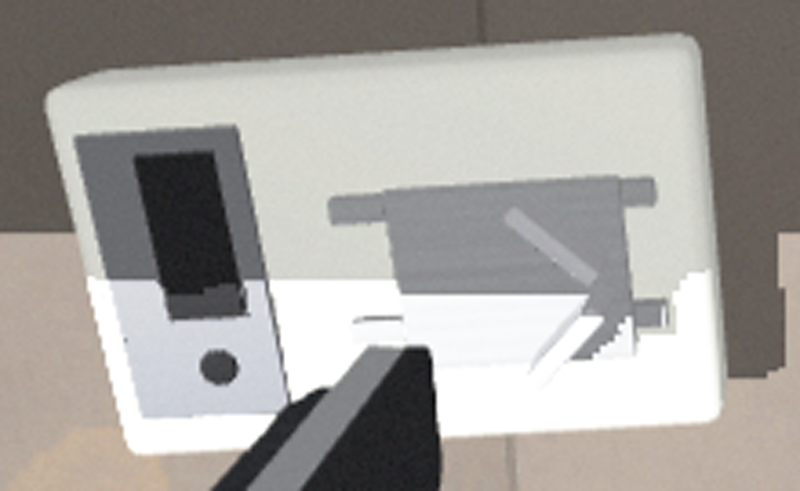

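The crop shows the scale housing, the pan at c3 (385–635, 180–365), and the V with its apex near c3 (600,290), opening to the left (front). I'll take two more wrist views.

```bash
python3 -m handwheel '1 0 -40 0 0 0 0;1 0 -20 0 0 0 0;1 0 0 0 0 0 0'; python3 - <<'E'
from h import *
import json
W=camera_params('wrist'); im=get_image('wrist'); cv2.imwrite('pics/w1.png',im)
json.dump({k:np.array(v).tolist() for k,v in W.items()},open('w1.json','w')); print(W['eye'],W['orientation'])
E
```

```text
clock: 0.75
eef_pos: [565.6, -132.6, 235.8]
tool_rot: [2.926, 1.564, 2.929]
force: [0.4, 0.4, -0.3]
width: 85.3
[566.74266626 -63.33430956 371.05300689] [-0.27171049  0.00607486  0.00182438]
```

View pics/w1.png

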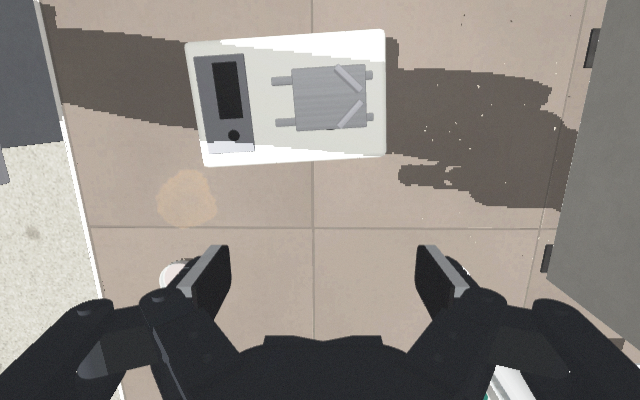

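```bash
python3 -m handwheel '1 35 15 10 0 0 0;1 35 10 10 0 0 0;1 0 0 0 0 0 0'; python3 - <<'E'
from h import *
import json
W=camera_params('wrist'); im=get_image('wrist'); cv2.imwrite('pics/w2.png',im)
json.dump({k:np.array(v).tolist() for k,v in W.items()},open('w2.json','w')); print(W['eye'],W['orientation'])
a=cv2.imread('pics/w1.png')[20:180,170:400]; cv2.imwrite('pics/c4.png',cv2.resize(a,(800,556),interpolation=2))
a=im[0:190,140:400]; cv2.imwrite('pics/c5.png',cv2.resize(a,None,fx=3,fy=3,interpolation=2))
E
```

```text
clock: 1.1
eef_pos: [587.3, -101.2, 165.1]
tool_rot: [2.235, 1.565, 2.241]
force: [-0.4, 0.3, -0.8]
width: 85.5
[587.77086844 -32.36329014 300.54884695] [-0.26867896  0.00270973  0.0048703 ]
```

View pics/c4.png

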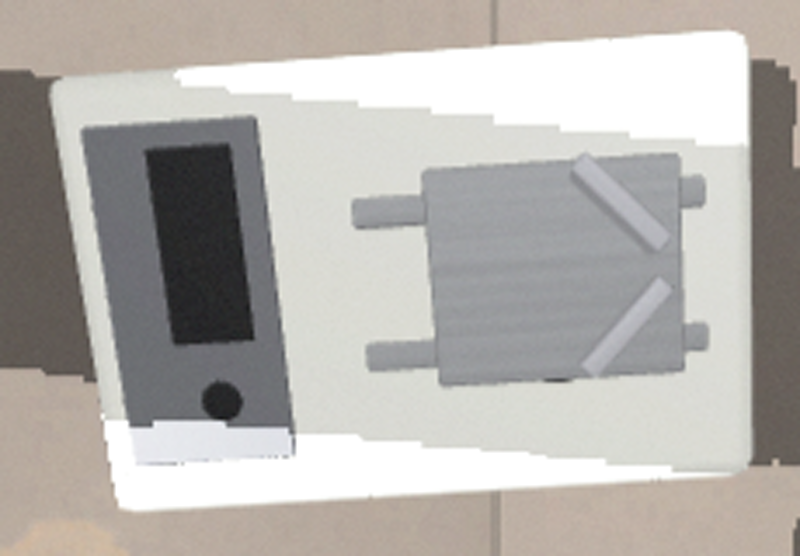

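View pics/c5.png

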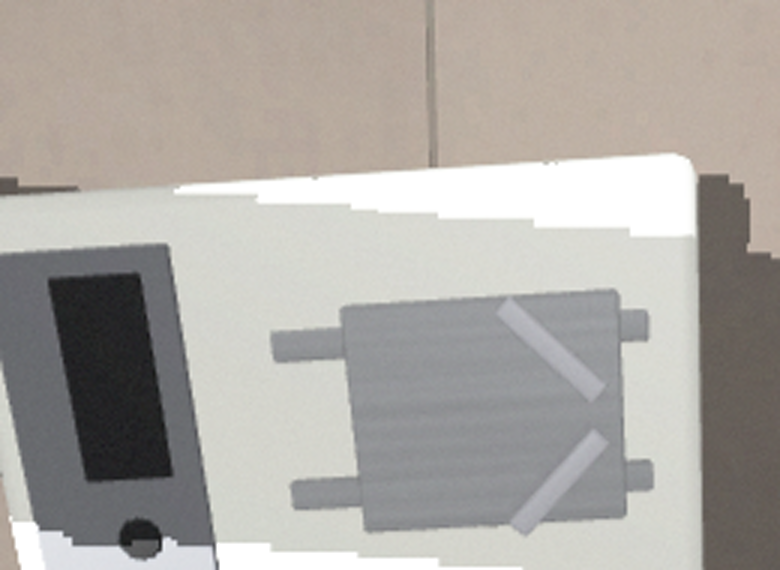

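Crops c4 and c5 both show the four pan corners and the top edges of the two stop plates clearly. I'll triangulate those.

```bash
cat > m.py <<'E'
from h import *
import json
W1=json.load(open('w1.json'));W2=json.load(open('w2.json'))
f4=lambda p:np.array(p)/ (800/230)+[170,20]-[.36,.36]; f5=lambda p:np.array(p)/3+[140,0]-[.33,.33]
pts=dict(FL=((423,169),(343,307)),FR=((440,385),(366,532)),BR=((685,371),(625,516)),BL=((681,155),(618,290)),
uo=((572,165),(497,310)),ui=((655,252),(592,402)),lo=((582,365),(510,524)),li=((655,278),(593,429)))
X={}
for k,(a,b) in pts.items():
    x,r=tri([ray(W1,*f4(a)),ray(W2,*f5(b))]); z=58 if k.isupper() else 78
    e1=onz(W1,*f4(a),z);e2=onz(W2,*f5(b),z);X[k]=(e1+e2)/2
    print(k,x.round(1),np.round(r,1),e1.round(1),e2.round(1))
xa=((X['BL']-X['FL'])+(X['BR']-X['FR']))[:2];ya=((X['FL']-X['FR'])+(X['BL']-X['BR']))[:2]
y1=np.degrees(np.arctan2(xa[1],xa[0])),np.degrees(np.arctan2(-ya[0],ya[1]))
print('yaw',y1,'len',np.linalg.norm(xa)/2,np.linalg.norm(ya)/2)
yaw=np.radians(np.mean(y1)); ux=np.array([np.cos(yaw),np.sin(yaw)])
c=np.mean([X[k][:2] for k in('FL','FR','BL','BR')],0); print('pan ctr',c,'seat',c-ux*1)
# stop: intersection of face lines
def ln(a,b): return a[:2],(b-a)[:2]
A=np.array([ (X['ui']-X['uo'])[:2], -(X['li']-X['lo'])[:2]]).T
t=np.linalg.solve(A,(X['lo']-X['uo'])[:2]); ap=X['uo'][:2]+t[0]*(X['ui']-X['uo'])[:2]
for n in('u','l'):
    v=X[n+'i']-X[n+'o']; print('face ang',np.degrees(np.arctan2(v[1],v[0])))
print('apex',ap,'seat from stop',ap-ux*21*2**.5)
E
python3 m.py
python3 - <<'E'
from h import *
import json
W=json.load(open('w1.json'))
f4=lambda p:np.array(p)/ (800/230)+[170,20]-.36
for p in [(52,84),(746,32),(748,472)]: print('housing',onz(W,*f4(p),40).round(1))
E
```

```text
FL [535.5 -26.4  57.7] [0.3 0.3] [535.3 -26.3  58. ] [535.8 -26.7  58. ]
FR [539.  -83.5  59.8] [0.2 0.2] [538.7 -83.5  58. ] [538.8 -83.9  58. ]
BR [607.8 -79.3  58.3] [0.4 0.4] [608.2 -79.5  58. ] [607.5 -79.3  58. ]
BL [604.6 -22.5  57.9] [0.4 0.4] [604.9 -22.7  58. ] [604.3 -22.3  58. ]
uo [575.1 -27.5  76.5] [0.1 0.1] [575.  -27.7  78. ] [575.3 -27.6  78. ]
ui [597.3 -48.4  73.9] [0.3 0.3] [596.7 -48.5  78. ] [597.4 -48.2  78. ]
lo [578.1 -76.8  81.6] [0. 0.] [578.3 -76.9  78. ] [578.  -77.5  78. ]
li [597.7 -54.9  72.9] [0.3 0.3] [596.9 -54.9  78. ] [597.8 -54.5  78. ]
yaw (np.float64(3.4565458343332125), np.float64(3.265695458092214)) len 69.19279726656441 57.15248945280225
pan ctr [571.69517661 -53.01203102] seat [570.69689677 -53.07066   ]
face ang -43.45461923630513
face ang 49.55673379604806
apex [600.18441965 -51.34206582] seat from stop [570.53702094 -53.08325774]
housing [429.9  -2.   40. ]
housing [623.8  11.3  40. ]
housing [ 631.1 -110.6   40. ]
```

The two seat estimates agree: (570.7,-53.1) from the pan and (570.5,-53.1) from the stop. Yaw is 3.4°, and the heights 58 and 76 agree with the text. I'll go to the weight now.

```bash
python3 -m handwheel '1 -20 30 -10 0 0 0;1 -20 40 -15 0 0 0;1 -10 40 -15 0 0 0;1 0 45 -15 0 0 0;1 0 45 -15 0 0 0;1 0 40 -15 0 0 0;1 0 35 -12 0 0 0;1 0 20 -8 0 0 0;1 0 0 0 0 0 0'; python3 - <<'E'
from h import *
import json
st()
W=camera_params('wrist'); im=get_image('wrist'); cv2.imwrite('pics/w3.png',im)
json.dump({k:np.array(v).tolist() for k,v in W.items()},open('w3.json','w')); print(W['eye'],W['orientation'])
S=camera_params('scene');print('bottle',onz(S,257,221,0))
E
```

```text
clock: 2.05
eef_pos: [481.5, 205.3, 235.0]
tool_rot: [0.459, 1.549, 0.465]
force: [0.6, 0.1, -0.6]
width: 85.3
{'clock': 2.05, 'eef_pos': [481.457, 205.297, 235.01], 'tool_rot': [0.459, 1.549, 0.465], 'force': [0.615, 0.129, -0.623], 'width': 85.305}
[478.86177063 273.43177106 370.81556798] [-0.26351305 -0.02046958  0.00478284]
bottle [714.10926133 181.40763687   0.        ]
```

View pics/w3.png

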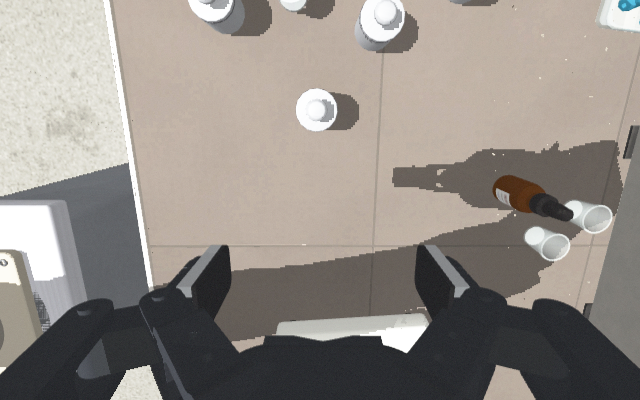

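The wrist view shows the target weight at (317,109), standing alone. The others are at (210,10), (380,25) and (460,0). The bottle is at (520,195), clear of the path.

```bash
python3 -m handwheel '1 25 10 0 0 0 0;1 25 10 0 0 0 0;1 0 0 0 0 0 0'; python3 - <<'E'
from h import *
import json
s=st()
W=camera_params('wrist'); im=get_image('wrist'); cv2.imwrite('pics/w4.png',im)
json.dump({k:np.array(v).tolist() for k,v in W.items()},open('w4.json','w'))
for n,roi in(('w3',(80,140,285,350)),('w4',(0,140,260,380))):
    Wj=json.load(open(n+'.json')); im=cv2.imread(f'pics/{n}.png'); r0,r1,c0,c1=roi
    g=im[r0:r1,c0:c1].min(2); m=(g>205).astype('uint8')
    cs,_=cv2.findContours(m,0,1); c=max(cs,key=cv2.contourArea); (u,v),rad=cv2.minEnclosingCircle(c); u+=c0;v+=r0
    print(n,u,v,rad,'z50',onz(Wj,u,v,50).round(1),'r mm',rad*(Wj['eye'][2]-50)/310/np.cos(.26))
    cv2.imwrite(f'pics/{n}c.png',cv2.resize(im[r0:r1,c0:c1],None,fx=5,fy=5,interpolation=2))
print(R.from_euler('xyz',s['tool_rot']).as_matrix().round(4))
E
```

```text
clock: 2.4
eef_pos: [487.4, 220.3, 188.5]
tool_rot: [0.307, 1.541, 0.305]
force: [-0.4, -0.3, 0.7]
width: 85.9
{'clock': 2.4, 'eef_pos': [487.442, 220.251, 188.519], 'tool_rot': [0.307, 1.541, 0.305], 'force': [-0.432, -0.286, 0.693], 'width': 85.861}
w3 315.62280654907227 109.48245620727539 21.526655197143555 z50 [478.5 275.8  50. ] r mm 23.05249189821805
w4 307.0 126.46551513671875 23.977304458618164 z50 [478.7 276.2  50. ] r mm 21.94830000227365
[[ 0.0287  0.0014  0.9996]
 [ 0.009   1.     -0.0017]
 [-0.9995  0.0091  0.0287]]
```

View pics/w4c.png

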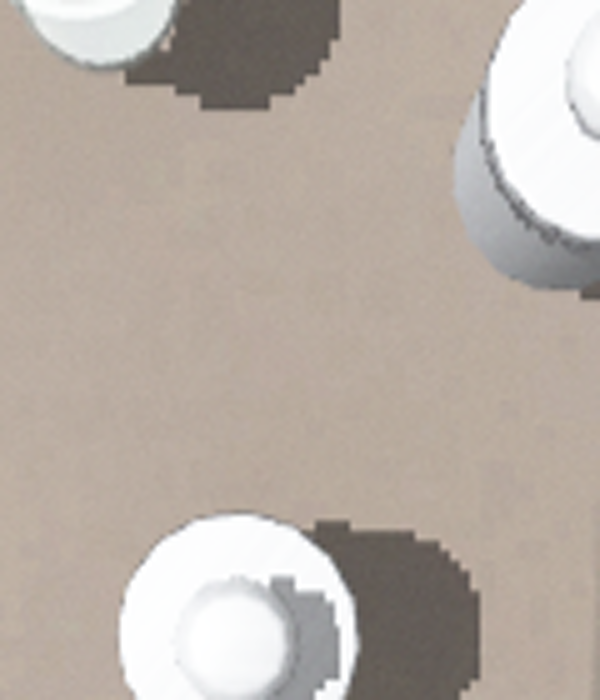

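View pics/w3c.png

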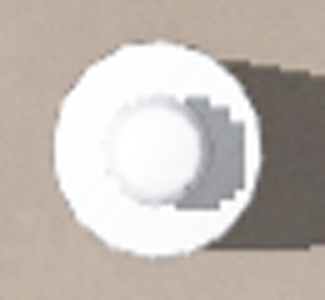

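```bash
cat >> h.py <<'E'
def go(t,yaw=0.0586):
    s=st(); M=R.from_euler('xyz',s['tool_rot']).as_matrix()
    c,n=np.cos(yaw),np.sin(yaw); T=np.array([[0,-n,c],[0,c,n],[-1,0,0]])
    w=R.from_matrix(M.T@T).as_rotvec(); print('tool shift',(M.T@(np.array(t)-s['eef_pos'])).round(2),'rot',w.round(4))
E
python3 -c "
from h import *
go([479,276,100])"
```

```text
{'clock': 2.45, 'eef_pos': [488.51, 219.493, 189.927], 'tool_rot': [0.294, 1.539, 0.291], 'force': [0.637, -0.256, -0.134], 'width': 85.558}
tool shift [ 90.11  55.64 -12.45] rot [-0.0615  0.0311 -0.0084]
```

```bash
python3 -m handwheel '1 0 0 0 -0.0615 0.0311 -0.0084;1 15 28 -5 0 0 0;1 30 27 -7 0 0 0;1 40 0 0 0 0 0;1 0 0 0 0 0 0'; python3 -c "
from h import *
go([479,276,60])"
```

```text
clock: 2.95
eef_pos: [483.2, 267.1, 112.1]
tool_rot: [0.025, 1.557, 0.071]
force: [-0.7, -0.6, -0.1]
width: 85.1
{'clock': 2.95, 'eef_pos': [483.176, 267.091, 112.105], 'tool_rot': [0.025, 1.557, 0.071], 'force': [-0.683, -0.562, -0.093], 'width': 85.059}
tool shift [52.05  9.08 -4.45] rot [-0.0121  0.0134 -0.0002]
```

```bash
python3 -m handwheel '1 0 9 -4.5 -0.012 0.013 0;1 0 0 0 0 0 0;1 0 0 0 0 0 0'; python3 -c "
from h import *
go([479,276,60])
im=get_image('wrist');cv2.imwrite('pics/w5.png',im)"
```

```text
clock: 3.25
eef_pos: [482.1, 274.8, 117.8]
tool_rot: [0.32, 1.564, 0.375]
force: [0.1, -0.1, -0.4]
width: 85.2
{'clock': 3.25, 'eef_pos': [482.12, 274.825, 117.802], 'tool_rot': [0.32, 1.564, 0.375], 'force': [0.084, -0.064, -0.353], 'width': 85.232}
tool shift [57.79  1.23 -3.4 ] rot [-0.0037  0.006  -0.002 ]
```

View pics/w5.png

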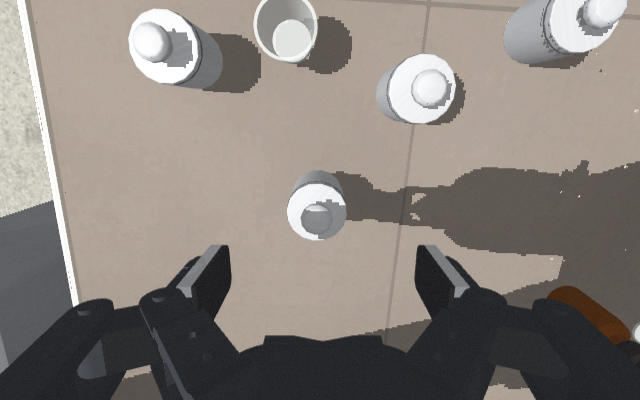

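```bash
python3 -c "
from h import *
W=camera_params('wrist'); print(onz(W,317,211,50))"; python3 -m handwheel '1 20 1 -3.4 -0.004 0.006 -0.002;1 20 0 0 0 0 0;1 0 0 0 0 0 0;1 0 0 0 0 0 0';  python3 -c "
from h import *
go([479,276,60])"
```

```text
[479.36784285 276.7256777   50.        ]
clock: 3.7
eef_pos: [482.8, 276.4, 82.8]
tool_rot: [0.442, 1.56, 0.499]
force: [-0.0, 0.3, 0.7]
width: 85.1
{'clock': 3.7, 'eef_pos': [482.821, 276.41, 82.779], 'tool_rot': [0.442, 1.56, 0.499], 'force': [-0.009, 0.278, 0.694], 'width': 85.051}
tool shift [22.74 -0.29 -4.05] rot [-0.0016  0.0093 -0.0044]
```

```bash
python3 -m handwheel '1 0 0 -4 0 0.009 -0.004;1 0 0 0 0 0 0;1 0 0 0 0 0 0';  python3 -c "
from h import *
go([479,276,32])"
```

```text
clock: 4.0
eef_pos: [479.9, 276.6, 85.6]
tool_rot: [0.535, 1.567, 0.591]
force: [0.2, -0.6, 0.3]
width: 85.7
{'clock': 4.0, 'eef_pos': [479.938, 276.63, 85.608], 'tool_rot': [0.535, 1.567, 0.591], 'force': [0.231, -0.578, 0.347], 'width': 85.673}
tool shift [53.6  -0.68 -1.14] rot [-0.0022  0.0031 -0.0019]
```

```bash
python3 -m handwheel '1 20 0 -1 0 0.003 -0.002;1 20 0 0 0 0 0;1 10 0 0 0 0 0;1 0 0 0 0 0 0;1 0 0 0 0 0 0';  python3 -c "
from h import *
go([479,276,32])"
```

```text
clock: 4.5
eef_pos: [481.2, 278.0, 37.0]
tool_rot: [0.461, 1.565, 0.518]
force: [0.5, 0.1, 0.1]
width: 86.0
{'clock': 4.5, 'eef_pos': [481.178, 278.006, 37.045], 'tool_rot': [0.461, 1.565, 0.518], 'force': [0.53, 0.123, 0.14], 'width': 85.953}
tool shift [ 5.03 -1.89 -2.31] rot [-0.0021  0.0051 -0.0025]
```

```bash
python3 -m handwheel '1 4.5 -1.5 -2.3 0 0.005 -0.002;1 0 0 0 0 0 0;1 0 0 0 0 0 0';  python3 -c "
from h import *
go([479,276,32])"
```

```text
clock: 4.8
eef_pos: [479.7, 276.8, 33.9]
tool_rot: [0.683, 1.568, 0.739]
force: [0.3, 0.4, 0.4]
width: 85.6
{'clock': 4.8, 'eef_pos': [479.733, 276.783, 33.879], 'tool_rot': [0.683, 1.568, 0.739], 'force': [0.276, 0.412, 0.445], 'width': 85.594}
tool shift [ 1.88 -0.74 -0.78] rot [-0.0022  0.002  -0.0016]
```

```bash
python3 -m handwheel '-1 1.5 -0.7 -0.8 0 0.002 -0.002;-1 0 0 0 0 0 0;-1 0 0 0 0 0 0;-1 0 0 0 0 0 0;-1 0 0 0 0 0 0;-1 0 0 0 0 0 0;-1 0 0 0 0 0 0;-1 0 0 0 0 0 0';  python3 -c "
from h import *
go([479,276,32])"
```

```text
clock: 5.6
eef_pos: [479.4, 276.2, 33.2]
tool_rot: [0.138, 1.57, 0.194]
force: [-0.8, -0.0, -0.0]
width: 40.2
{'clock': 5.6, 'eef_pos': [479.427, 276.237, 33.194], 'tool_rot': [0.138, 1.57, 0.194], 'force': [-0.79, -0.032, -0.047], 'width': 40.209}
tool shift [ 1.19 -0.21 -0.44] rot [-0.0023  0.0011 -0.0002]
```

```bash
python3 -m handwheel '-1 -10 0 0 0 0 0;-1 -20 0 0 0 0 0;-1 -30 0 0 0 0 0;-1 -40 0 0 0 0 0;-1 -30 0 0 0 0 0;-1 0 0 0 0 0 0;-1 0 0 0 0 0 0';  python3 -c "
from h import *
go([562.6,-53.6,160])
im=get_image('wrist');cv2.imwrite('pics/w6.png',im)
im=get_image('side');cv2.imwrite('pics/s6.png',im[80:300,180:460])"
```

```text
clock: 6.3
eef_pos: [475.3, 273.9, 165.8]
tool_rot: [-2.609, 1.561, -2.552]
force: [-0.6, -0.1, -5.6]
width: 40.1
{'clock': 6.3, 'eef_pos': [475.296, 273.923, 165.848], 'tool_rot': [-2.609, 1.561, -2.552], 'force': [-0.56, -0.063, -5.626], 'width': 40.139}
tool shift [   6.92 -331.91   68.67] rot [-0.0019 -0.0085  0.005 ]
```

View pics/w6.png

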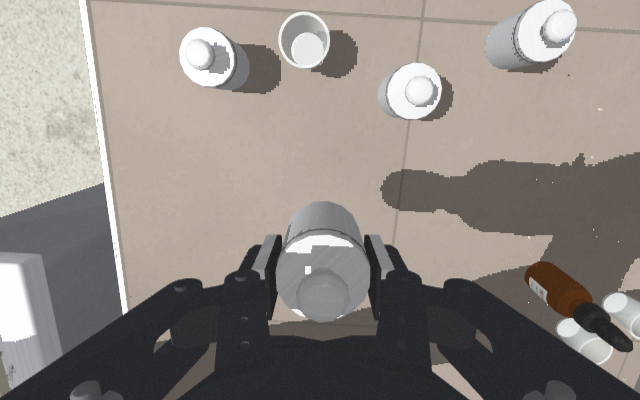

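View pics/s6.png

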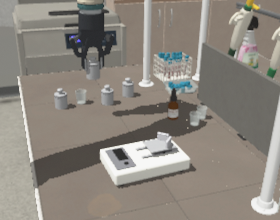

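The weight is held upright between the pads at image (322,275) with a −5.6 N load. I'll carry it to the scale.

```bash
python3 -m handwheel '-1 0 -25 6 -0.002 -0.008 0.005;-1 0 -40 8 0 0 0;-1 0 -45 9 0 0 0;-1 0 -45 9 0 0 0;-1 0 -45 9 0 0 0;-1 0 -45 9 0 0 0;-1 0 -40 8 0 0 0;-1 0 -25 6 0 0 0;-1 0 0 0 0 0 0;-1 0 0 0 0 0 0';  python3 -c "
from h import *
go([562.6,-53.6,120])"
```

```text
clock: 7.4
eef_pos: [550.7, -42.7, 145.4]
tool_rot: [-3.092, 1.538, -3.028]
force: [0.8, 0.4, -4.1]
width: 40.3
{'clock': 7.4, 'eef_pos': [550.703, -42.743, 145.402], 'tool_rot': [-3.092, 1.538, -3.028], 'force': [0.772, 0.445, -4.108], 'width': 40.317}
tool shift [ 25.04 -11.56  12.  ] rot [ 0.0054 -0.0324  0.0017]
```

```bash
python3 -m handwheel '-1 10 -11 12 0.005 -0.032 0.002;-1 0 0 0 0 0 0;-1 0 0 0 0 0 0';  python3 -c "
from h import *
go([562.6,-53.6,110])"
```

```text
clock: 7.7
eef_pos: [560.4, -49.1, 131.8]
tool_rot: [2.677, 1.563, 2.74]
force: [-0.7, 0.2, -4.2]
width: 40.2
{'clock': 7.7, 'eef_pos': [560.383, -49.083, 131.803], 'tool_rot': [2.677, 1.563, 2.74], 'force': [-0.705, 0.199, -4.2], 'width': 40.203}
tool shift [21.77 -4.72  2.08] rot [ 0.0044 -0.0071 -0.0035]
```

```bash
python3 -m handwheel '-1 10 -5 2 0.004 -0.007 -0.003;-1 10 0 0 0 0 0;-1 0 0 0 0 0 0;-1 0 0 0 0 0 0';  python3 -c "
from h import *
go([562.6,-53.6,95])"
```

```text
clock: 8.1
eef_pos: [561.6, -50.3, 109.7]
tool_rot: [2.393, 1.568, 2.457]
force: [-0.1, 0.1, -4.3]
width: 40.3
{'clock': 8.1, 'eef_pos': [561.56, -50.252, 109.736], 'tool_rot': [2.393, 1.568, 2.457], 'force': [-0.104, 0.112, -4.293], 'width': 40.318}
tool shift [14.73 -3.44  0.86] rot [ 0.0054 -0.0023 -0.0022]
```

```bash
python3 -m handwheel '-1 6 -5 1 0.006 -0.002 -0.002;-1 4 0 0 0 0 0;-1 0 0 0 0 0 0;-1 0 0 0 0 0 0';  python3 -c "
from h import *
go([562.6,-53.6,92])
im=get_image('wrist');cv2.imwrite('pics/w7.png',im)
im=get_image('side');cv2.imwrite('pics/s7.png',cv2.resize(im[160:290,250:410],None,fx=4,fy=4))
im=get_image('scene');cv2.imwrite('pics/sc7.png',cv2.resize(im[90:230,280:420],None,fx=4,fy=4))"
```

```text
clock: 8.5
eef_pos: [563.2, -55.5, 99.1]
tool_rot: [-0.289, 1.57, -0.232]
force: [-0.1, 0.4, -5.9]
width: 40.2
{'clock': 8.5, 'eef_pos': [563.237, -55.488, 99.134], 'tool_rot': [-0.289, 1.57, -0.232], 'force': [-0.094, 0.43, -5.948], 'width': 40.176}
tool shift [ 7.13  1.92 -0.53] rot [-0.0009  0.0003  0.0001]
```

View pics/w7.png

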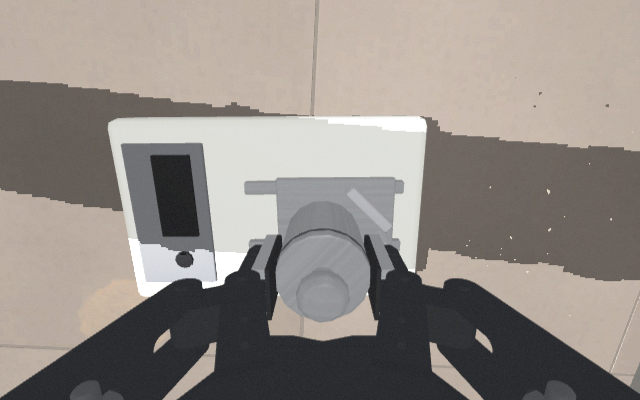

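View pics/s7.png

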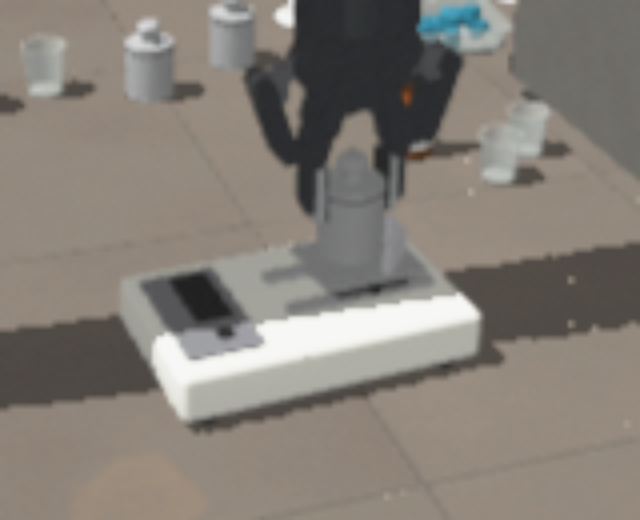

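View pics/sc7.png

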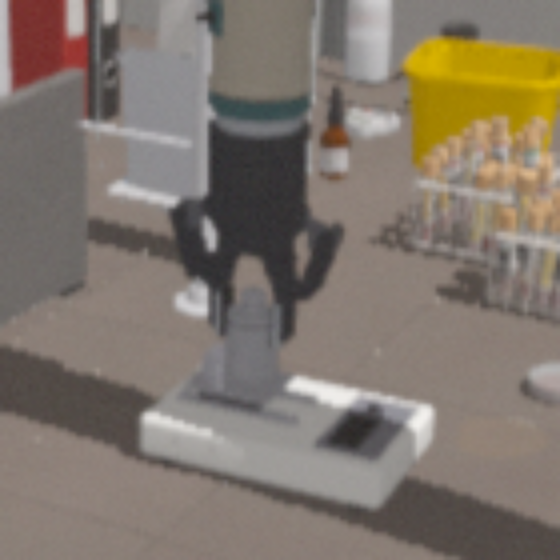

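The side and scene views show the weight upright just above the front of the pan, with the fingertips about 35 mm above its underside, well over the stop. Now I'll lower it gently.

```bash
python3 -m handwheel '-1 3 1.8 -0.5 0 0 0;-1 1.5 0 0 0 0 0;-1 0 0 0 0 0 0;-1 0 0 0 0 0 0';  python3 -c "
from h import *
go([562.6,-53.6,91])"
```

```text
clock: 9.05
eef_pos: [562.9, -53.1, 94.8]
tool_rot: [0.135, 1.569, 0.193]
force: [0.5, 0.6, -4.2]
width: 40.2
{'clock': 9.05, 'eef_pos': [562.875, -53.092, 94.826], 'tool_rot': [0.135, 1.569, 0.193], 'force': [0.523, 0.605, -4.167], 'width': 40.2}
tool shift [ 3.83 -0.49 -0.31] rot [-0.0004  0.0013 -0.0002]
```

```bash
python3 -m handwheel '-1 2 0 0 0 0 0;-1 0 0 0 0 0 0;-1 0 0 0 0 0 0'; python3 -m handwheel '-1 1 0 0 0 0 0;-1 0 0 0 0 0 0;-1 0 0 0 0 0 0'
```

```text
clock: 9.35
eef_pos: [563.0, -53.1, 92.7]
tool_rot: [0.042, 1.569, 0.101]
force: [0.2, -0.8, -4.0]
width: 40.2
clock: 9.65
eef_pos: [563.0, -53.2, 91.6]
tool_rot: [0.041, 1.569, 0.099]
force: [0.0, 0.2, -4.6]
width: 40.2
```

```bash
python3 -m handwheel '-1 0.5 0 0 0 0 0;-1 0 0 0 0 0 0'; python3 -m handwheel '-1 0.5 0 0 0 0 0;-1 0 0 0 0 0 0'
```

```text
clock: 9.85
eef_pos: [563.1, -53.3, 91.2]
tool_rot: [-0.004, 1.569, 0.055]
force: [0.7, 0.2, -4.6]
width: 40.3
clock: 10.05
eef_pos: [563.4, -53.3, 91.3]
tool_rot: [-0.033, 1.568, 0.025]
force: [-0.3, 1.0, -4.9]
width: 40.6
```

```bash
python3 -m handwheel '-1 0.6 0 0 0 0 0;-1 0 0 0 0 0 0'; python3 -m handwheel '-1 0.6 0 0 0 0 0;-1 0 0 0 0 0 0'
```

```text
clock: 10.25
eef_pos: [563.6, -53.3, 91.2]
tool_rot: [-0.061, 1.568, -0.003]
force: [-0.9, -0.3, -4.6]
width: 40.3
clock: 10.45
eef_pos: [563.8, -53.3, 91.2]
tool_rot: [-0.079, 1.567, -0.021]
force: [0.1, -0.2, -2.9]
width: 40.6
```

```bash
python3 -m handwheel '-1 0.8 0 -0.3 0 0.002 0;-1 0 0 0 0 0 0'; python3 -m handwheel '-1 0.8 0 -0.3 0 0.002 0;-1 0 0 0 0 0 0'
```

```text
clock: 10.65
eef_pos: [564.1, -53.3, 91.2]
tool_rot: [-0.126, 1.568, -0.068]
force: [-0.5, 0.2, -2.5]
width: 39.8
clock: 10.85
eef_pos: [564.3, -53.3, 91.2]
tool_rot: [-0.261, 1.569, -0.203]
force: [-0.2, 0.2, -2.4]
width: 40.1
```

Contact is at z=91.2, exactly as predicted (58+33.2), and the load is partly transferred. I'll release.

```bash
python3 -m handwheel '0.3 0 0 0 0 0 0;0.3 0 0 0 0 0 0;0.3 0 0 0 0 0 0;0.3 0 0 0 0 0 0'; python3 -c "
from h import *
go([562.6,-53.6,91])
im=get_image('wrist');cv2.imwrite('pics/w8.png',im)
im=get_image('side');cv2.imwrite('pics/s8.png',cv2.resize(im[160:290,250:410],None,fx=4,fy=4))"
```

```text
clock: 11.25
eef_pos: [565.2, -53.4, 90.9]
tool_rot: [-0.187, 1.567, -0.129]
force: [-0.1, 0.2, -0.3]
width: 55.6
{'clock': 11.25, 'eef_pos': [565.243, -53.352, 90.871], 'tool_rot': [-0.187, 1.567, -0.129], 'force': [-0.053, 0.154, -0.33], 'width': 55.564}
tool shift [-0.14 -0.09 -2.65] rot [-0.0005  0.0036  0.0007]
```

View pics/w8.png

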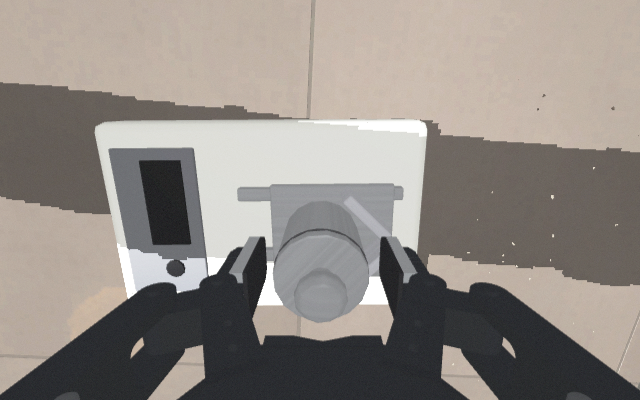

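View pics/s8.png

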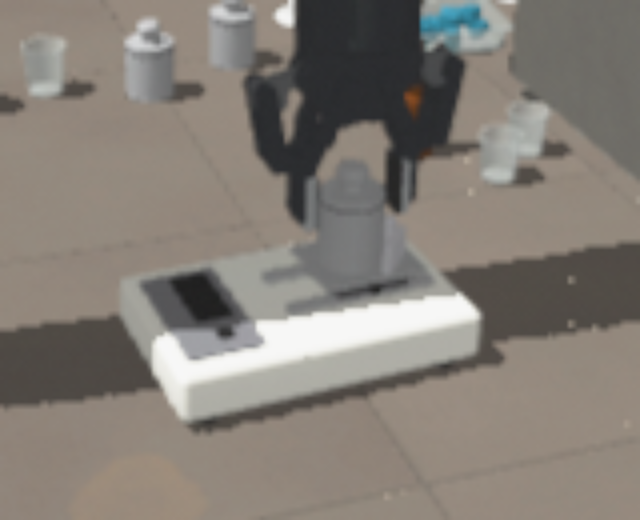

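The weight is standing free on the pan and the force is about 0. I'll check where it stands.

```bash
python3 -c "
from h import *
W=camera_params('wrist');a=onz(W,321.5,275,108);print('weight',a)
for p in [(274,275),(369,275)]: print(onz(W,*p,108))
for p in [(272,186),(393,184)]: print('pan corner',onz(W,*p,58), 'vs w1/w2: FL 535.5,-26.5 BL 604.6,-22.5')
ux=np.array([np.cos(.0586),np.sin(.0586)]);print('rel seat',(a[:2]-[570.6,-53.1])@ux)
im=cv2.imread('pics/w8.png')[170:330,220:420];cv2.imwrite('pics/w8c.png',cv2.resize(im,None,fx=3.8,fy=3.7,interpolation=2))"
```

```text
weight [565.12021507 -52.07736565 108.        ]
[544.95343017 -53.17345684 108.        ]
[585.31713839 -50.9796364  108.        ]
pan corner [536.15974314 -27.03634395  58.        ] vs w1/w2: FL 535.5,-26.5 BL 604.6,-22.5
pan corner [603.38402621 -22.13670475  58.        ] vs w1/w2: FL 535.5,-26.5 BL 604.6,-22.5
rel seat -5.410486862451759
```

View pics/w8c.png

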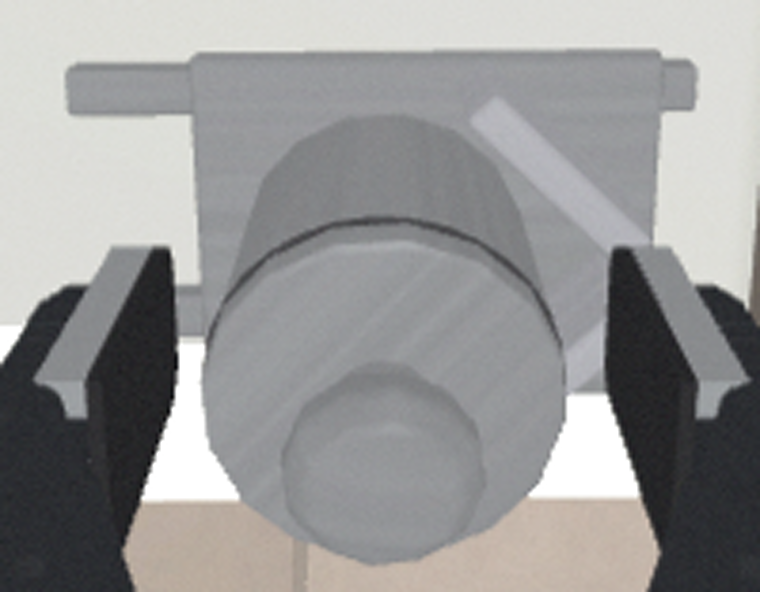

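The weight is about 5.4 mm before the seat: clear of the stop, but with little margin over the 4 mm, because the arm crept back while lowering. Before seating it I'll nudge it about 2.5 mm towards the front with the rear pad.

```bash
python3 -m handwheel '0.3 0 0 -4 0 0.003 0;0.3 0 0 0 0 0 0';python3 -m handwheel '0.3 0 0 -3 0 0 0;0.3 0 0 0 0 0 0'; python3 -m handwheel '0.3 0 0 -2 0 0 0;0.3 0 0 0 0 0 0';  python3 -c "
from h import *
go([562.6,-53.6,91])
im=get_image('wrist');cv2.imwrite('pics/w9.png',im)
im=im[170:330,220:420];cv2.imwrite('pics/w9c.png',cv2.resize(im,None,fx=3.8,fy=3.7,interpolation=2))"
```

```text
clock: 11.55
eef_pos: [560.8, -53.7, 90.8]
tool_rot: [-1.56, 1.57, -1.502]
force: [-0.5, 0.7, 0.4]
width: 55.9
clock: 11.75
eef_pos: [557.5, -53.9, 90.9]
tool_rot: [-1.438, 1.57, -1.38]
force: [-0.1, -0.9, 0.6]
width: 55.4
clock: 11.95
eef_pos: [555.5, -54.0, 91.0]
tool_rot: [-0.834, 1.57, -0.776]
force: [-1.0, -0.6, 0.2]
width: 55.6
{'clock': 11.95, 'eef_pos': [555.509, -53.988, 90.956], 'tool_rot': [-0.834, 1.57, -0.776], 'force': [-1.048, -0.62, 0.236], 'width': 55.559}
tool shift [-0.04 -0.02  7.1 ] rot [-0.0007  0.0007  0.0007]
```

View pics/w9c.png

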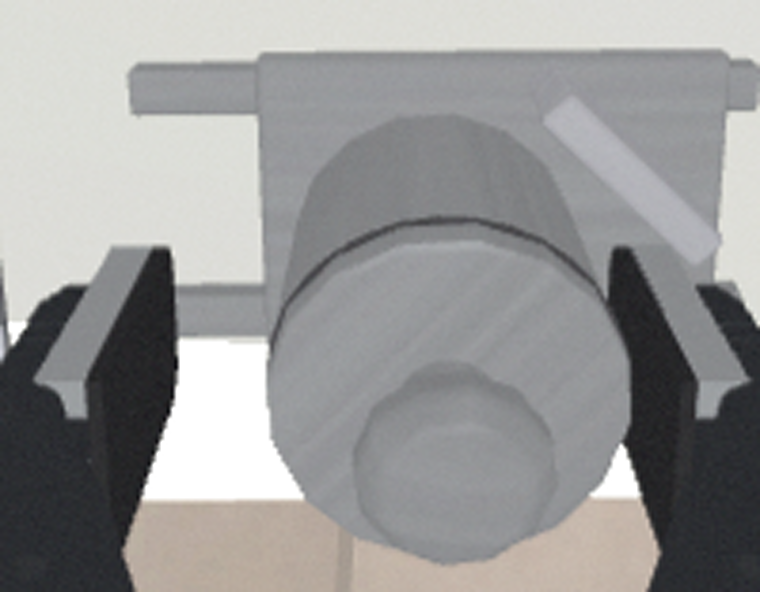

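```bash
python3 -c "
from h import *
W=camera_params('wrist');u=(267+631)/2/3.8+220; a=onz(W,u,275,108);print('weight',u,a)
ux=np.array([np.cos(.0586),np.sin(.0586)]);print('rel seat',(a[:2]-[570.6,-53.1])@ux)
print(onz(W,258/3.8+220,55/3.7+170,58))"
```

```text
weight 338.1578947368421 [562.80939501 -52.29930772 108.        ]
rel seat -7.730338783205076
[535.44107879 -26.50088614  58.        ]
```

The weight is now 7.7 mm before the seat, with its front edge inside the pan by about 5 mm. I'll push it back slowly with the front pad. I expect pad contact at TCP x≈569.6 and the seat at ≈577.2.

```bash
python3 -m handwheel '0.3 0 0 5 0 0 0;0.3 0 0 5 0 0 0;0.3 0 0 2 0 0 0;0.3 0 0 0 0 0 0';python3 -m handwheel '0.3 0 0 1 0 0 0;0.3 0 0 1 0 0 0;0.3 0 0 1 0 0 0;0.3 0 0 0 0 0 0';  python3 -c "
from h import *
go([577.2,-52.7,91])"
```

```text
clock: 12.4
eef_pos: [569.1, -53.1, 91.0]
tool_rot: [-0.543, 1.569, -0.485]
force: [-0.5, 0.1, -0.2]
width: 55.7
clock: 12.8
eef_pos: [571.3, -53.0, 90.6]
tool_rot: [-2.611, 1.569, -2.553]
force: [-0.2, -0.4, 1.2]
width: 55.8
{'clock': 12.8, 'eef_pos': [571.256, -53.02, 90.606], 'tool_rot': [-2.611, 1.569, -2.553], 'force': [-0.205, -0.361, 1.18], 'width': 55.768}
tool shift [-0.4  -0.03  5.95] rot [-0.0005 -0.0011  0.0007]
```

```bash
python3 -m handwheel '0.3 0 0 1 0 0 0;0.3 0 0 1 0 0 0;0.3 0 0 0 0 0 0';python3 -m handwheel '0.3 0 0 1 0 0 0;0.3 0 0 0 0 0 0';python3 -m handwheel '0.3 0 0 1 0 0 0;0.3 0 0 0 0 0 0'
```

```text
clock: 13.1
eef_pos: [573.2, -52.9, 90.6]
tool_rot: [-2.748, 1.569, -2.69]
force: [-0.1, 0.5, -0.0]
width: 55.5
clock: 13.3
eef_pos: [574.3, -52.9, 90.6]
tool_rot: [-2.693, 1.569, -2.635]
force: [-1.2, -0.1, 0.4]
width: 55.3
clock: 13.5
eef_pos: [575.5, -52.8, 90.6]
tool_rot: [-2.67, 1.569, -2.612]
force: [0.5, -0.4, -0.2]
width: 55.1
```

```bash
python3 -m handwheel '0.3 0 0 0.5 0 0 0;0.3 0 0 0 0 0 0';python3 -m handwheel '0.3 0 0 0.5 0 0 0;0.3 0 0 0 0 0 0'
```

```text
clock: 13.7
eef_pos: [576.0, -52.8, 90.6]
tool_rot: [-2.716, 1.569, -2.658]
force: [-0.3, -0.1, 0.7]
width: 55.0
clock: 13.9
eef_pos: [576.0, -52.7, 90.5]
tool_rot: [-2.948, 1.568, -2.89]
force: [-0.3, -0.8, -0.4]
width: 55.6
```

```bash
python3 -m handwheel '0.3 0 0 0.5 0 0 0;0.3 0 0 0 0 0 0'; python3 -c "
from h import *
im=get_image('wrist');cv2.imwrite('pics/w10.png',im)
im=im[170:330,220:420];cv2.imwrite('pics/w10c.png',cv2.resize(im,None,fx=3.8,fy=3.7,interpolation=2))"
```

```text
clock: 14.1
eef_pos: [576.1, -52.6, 90.4]
tool_rot: [-3.038, 1.568, -2.98]
force: [-0.0, 0.2, 0.1]
width: 55.5
```

View pics/w10c.png

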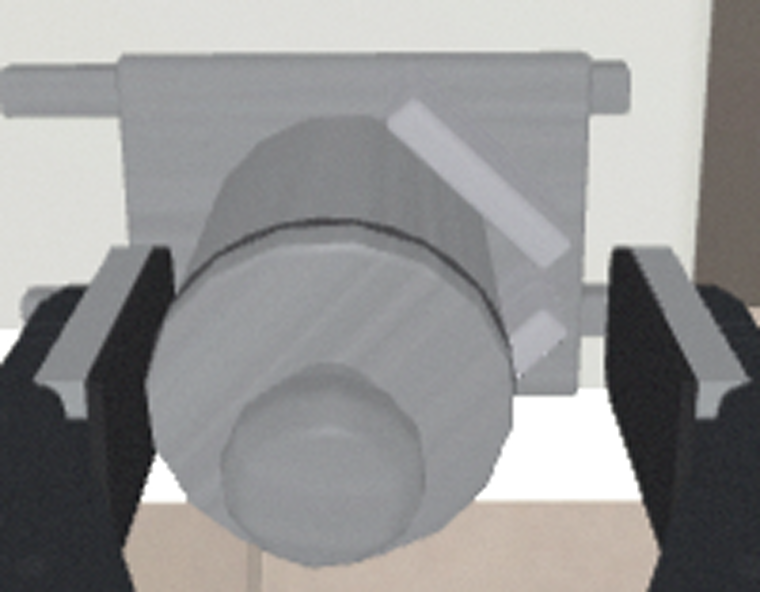

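The cylinder touches the left plate at crop (400,130)–(490,220). The arm stalled at x=576.0 for the last two steps. I'll check with slightly firmer pushes, reading the force within the row.

```bash
python3 -m handwheel '0.3 0 0 0.5 0 0 0'; python3 -m handwheel '0.3 0 0 1 0 0 0'; python3 -m handwheel '0.3 0 0 1.0 0 0 0'
```

```text
clock: 14.25
eef_pos: [576.3, -52.5, 90.4]
tool_rot: [-3.092, 1.567, -3.034]
force: [-1.4, -0.5, 0.9]
width: 55.5
clock: 14.35
eef_pos: [576.6, -52.4, 90.3]
tool_rot: [-3.14, 1.566, -3.082]
force: [-3.0, 0.0, 1.5]
width: 55.8
clock: 14.45
eef_pos: [576.6, -52.3, 90.0]
tool_rot: [3.133, 1.563, -3.092]
force: [-3.8, -0.4, 2.4]
width: 55.4
```

The push stalls at −3.8 N in x with about 0 in y, so both faces are loaded equally and each is well under 10 N. I'll back off and look.

```bash
python3 -m handwheel '0.3 0 0 -3 0 0 0;0.3 0 0 -3 0 0.005 0;0.3 0 0 0 0 0 0'; python3 -c "
from h import *
go([570.6,-53.1,91])
im=get_image('wrist');cv2.imwrite('pics/w11.png',im)
im=im[170:330,220:420];cv2.imwrite('pics/w11c.png',cv2.resize(im,None,fx=3.8,fy=3.7,interpolation=2))"
```

```text
clock: 14.75
eef_pos: [572.7, -52.9, 90.5]
tool_rot: [-3.077, 1.563, -3.019]
force: [0.2, 0.5, -0.2]
width: 55.5
{'clock': 14.75, 'eef_pos': [572.657, -52.885, 90.51], 'tool_rot': [-3.077, 1.563, -3.019], 'force': [0.168, 0.541, -0.223], 'width': 55.525}
tool shift [-0.47 -0.1  -2.07] rot [-0.0006 -0.0078  0.0005]
```

View pics/w11c.png

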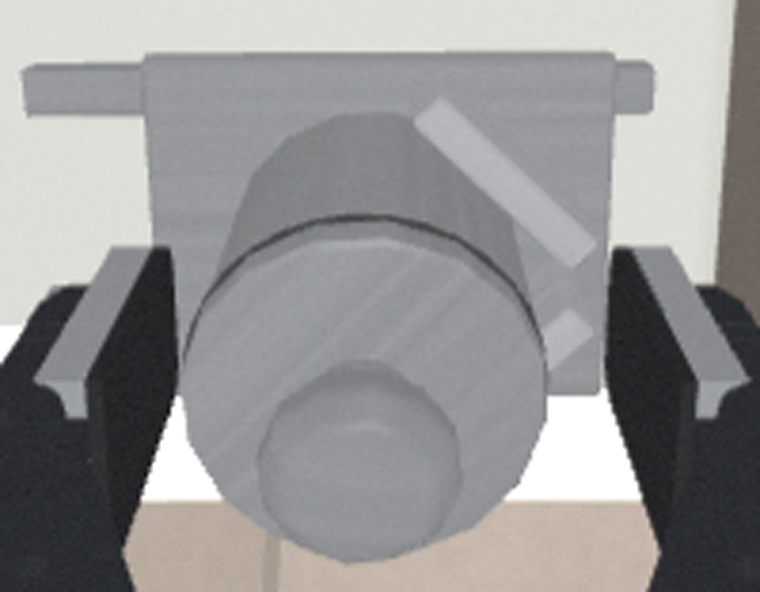

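```bash
python3 -m handwheel '0.3 0 0 -2 0 -0.008 0;0.3 0 0 0 0 0 0'; python3 -m handwheel '0.3 -5 0 0 0 0 0;0.3 -10 0 0 0 0 0;0.3 0 0 0 0 0 0';  python3 -c "
from h import *
go([570.6,-53.1,91])
im=get_image('wrist');cv2.imwrite('pics/w12.png',im)"
```

```text
clock: 15.0
eef_pos: [571.5, -53.0, 90.7]
tool_rot: [-0.234, 1.568, -0.176]
force: [0.5, -1.0, -0.2]
width: 55.4
clock: 15.3
eef_pos: [571.8, -53.0, 107.2]
tool_rot: [-0.181, 1.567, -0.123]
force: [0.4, -0.3, 0.5]
width: 54.9
{'clock': 15.3, 'eef_pos': [571.829, -52.992, 107.163], 'tool_rot': [-0.181, 1.567, -0.123], 'force': [0.351, -0.266, 0.506], 'width': 54.913}
tool shift [16.16 -0.03 -1.29] rot [-0.0006  0.0036  0.0007]
```

View pics/w12.png

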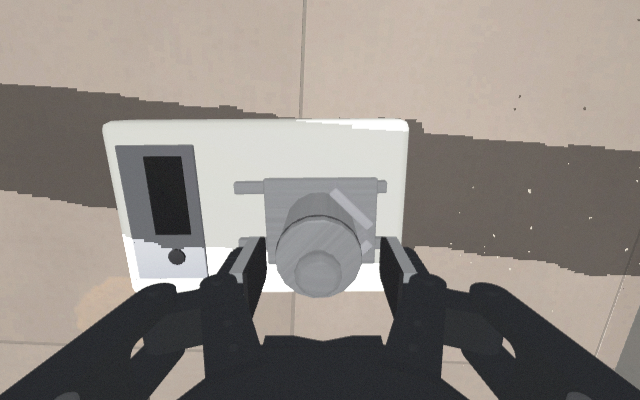

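The weight stayed put at (319,257) and the pads are clear. I'll rise fully and back off to the earlier viewing pose.

```bash
python3 -m handwheel '0.3 -20 0 -0.5 0 0 0;0.3 -30 0 0 0 0 0;0.3 -30 0 0 0 0 0;0.3 -20 0 0 0 0 0;0.3 0 -30 0 0 0 0;0.3 0 -40 0 0 0 0;0.3 0 0 0 0 0 0;0.3 0 0 0 0 0 0';  python3 -c "
from h import *
import json
go([570.6,-123,220])
W=camera_params('wrist');json.dump({k:np.array(v).tolist() for k,v in W.items()},open('w13.json','w'))
im=get_image('wrist');cv2.imwrite('pics/w13.png',im);print(W['eye'],proj(W,[570,-53,58]))
im=get_image('side');cv2.imwrite('pics/s13.png',cv2.resize(im[180:280,270:390],None,fx=5,fy=5,interpolation=2))
im=get_image('scene');cv2.imwrite('pics/sc13.png',cv2.resize(im[150:230,300:400],None,fx=6,fy=6,interpolation=2))"
```

```text
clock: 16.15
eef_pos: [575.2, -123.4, 211.5]
tool_rot: [-0.081, 1.567, -0.02]
force: [0.1, 1.3, -0.8]
width: 55.5
{'clock': 16.15, 'eef_pos': [575.246, -123.428, 211.54], 'tool_rot': [-0.081, 1.567, -0.02], 'force': [0.08, 1.33, -0.787], 'width': 55.493}
tool shift [-8.48  0.71 -4.58] rot [0.0027 0.004  0.0003]
[570.96066388 -54.09436676 346.67733412] (np.float64(320.00639083864274), np.float64(107.25198100825516))
```

```bash
python3 -c "
from h import *
im=cv2.imread('pics/w13.png')[20:190,200:420];cv2.imwrite('pics/w13c.png',cv2.resize(im,None,fx=3.5,fy=3.5,interpolation=2))"
```

```text
(no output)
```

View pics/w13c.png

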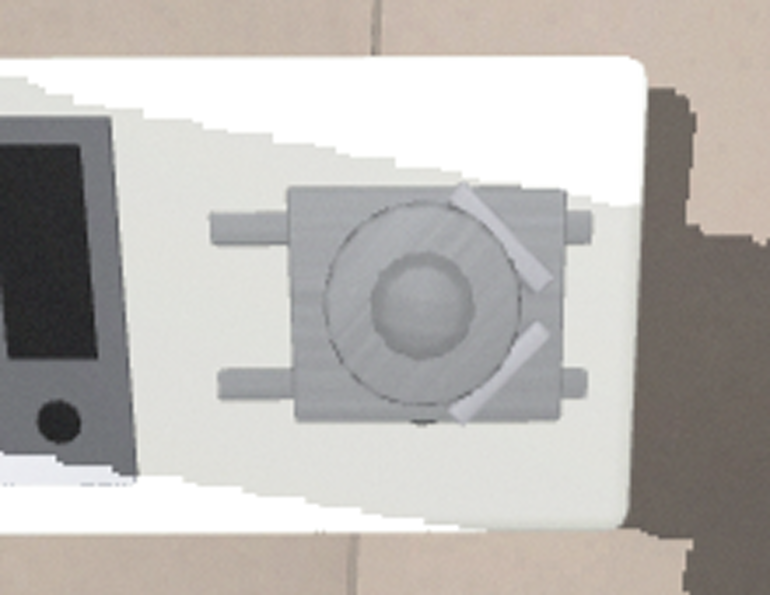

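View pics/s13.png

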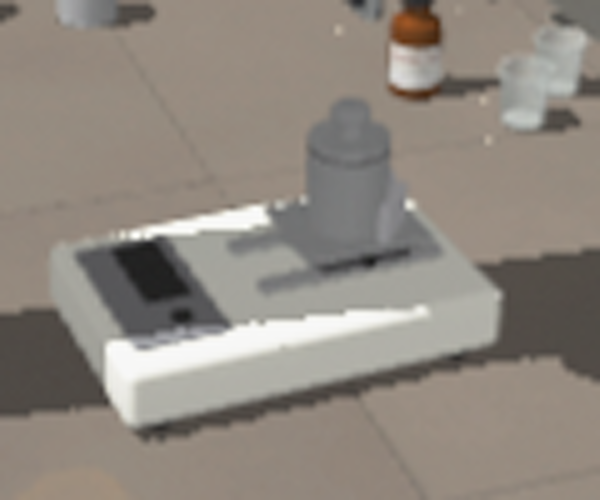

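View pics/sc13.png

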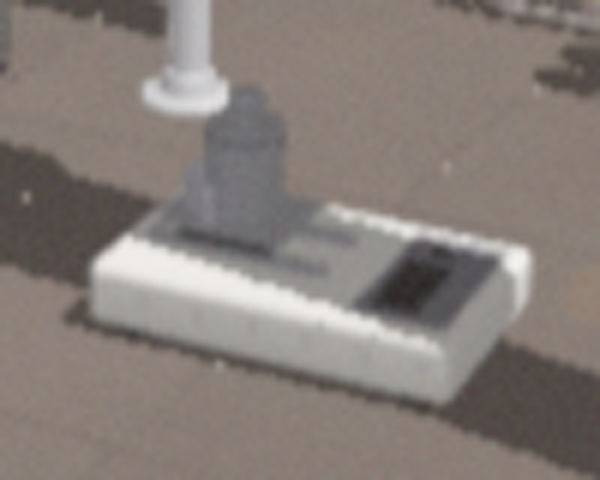

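```bash
python3 -c "
from h import *
import json
W=json.load(open('w13.json')); f=lambda p:np.array(p)/3.5+[200,20]-.36
w=onz(W,*f((422.5,303)),108)[:2]
P=[onz(W,*f(p),58)[:2] for p in [(288,187),(296,420),(560,420),(567,190)]]
FL,FR,BR,BL=P; c=np.mean(P,0); xa=(BL-FL+BR-FR); yaw=np.arctan2(xa[1],xa[0]); ux=np.array([np.cos(yaw),np.sin(yaw)]); uy=np.array([-ux[1],ux[0]])
print('weight',w,'pan ctr',c,'yaw',np.degrees(yaw)); seat=c-ux; print('rel pan-seat',(w-seat)@ux,(w-seat)@uy)
q={k:onz(W,*f(p),78)[:2] for k,p in dict(uo=(451,200),ui=(540,291),li=(540,322),lo=(449,410)).items()}
for a,b in(('uo','ui'),('lo','li')):
    t=q[b]-q[a]; n=np.array([-t[1],t[0]])/np.linalg.norm(t); print('dist to face',abs((w-q[a])@n),'ang',np.degrees(np.arctan2(t[1],t[0])-yaw))
"
```

```text
weight [570.3801588  -52.43597356] pan ctr [571.68935673 -53.0981523 ] yaw 3.1580347070035293
rel pan-seat -0.27073019676889803 0.7332971152757866
dist to face 21.317611650888928 ang -43.35245578848689
dist to face 22.35386619940749 ang 44.039278629163896
```

Seat offset from this view is x −0.3, y +0.7 mm, at a resolution of about 0.85 mm/px. The face distances are 21.3 and 22.4 mm against 21 expected. That leaves some doubt about the right-hand face, so I'll take a closer look.

```bash
python3 -m handwheel '0.3 20 0 -4 0.003 0.004 0;0.3 30 0 0 0 0 0;0.3 30 0 0 0 0 0;0.3 0 0 0 0 0 0;0.3 0 0 0 0 0 0';  python3 -c "
from h import *
import json
go([570.6,-123,125])
W=camera_params('wrist');json.dump({k:np.array(v).tolist() for k,v in W.items()},open('w14.json','w'))
im=get_image('wrist');cv2.imwrite('pics/w14.png',im);u,v=map(int,proj(W,[570,-53,70]));print(W['eye'],u,v)
r=max(v-65,0);im=im[r:r+130,u-85:u+85];print(r,u-85);cv2.imwrite('pics/w14c.png',cv2.resize(im,None,fx=4.5,fy=4.5,interpolation=2))"
```

```text
clock: 16.8
eef_pos: [572.8, -117.1, 130.4]
tool_rot: [0.615, 1.568, 0.683]
force: [0.2, 0.1, 0.4]
width: 55.6
{'clock': 16.8, 'eef_pos': [572.838, -117.112, 130.365], 'tool_rot': [0.615, 1.568, 0.683], 'force': [0.208, 0.138, 0.401], 'width': 55.602}
tool shift [ 5.35 -5.73 -2.64] rot [ 0.0092  0.0021 -0.0015]
[568.39079679 -48.04405495 265.6344054 ] 323 117
52 238
```

View pics/w14c.png

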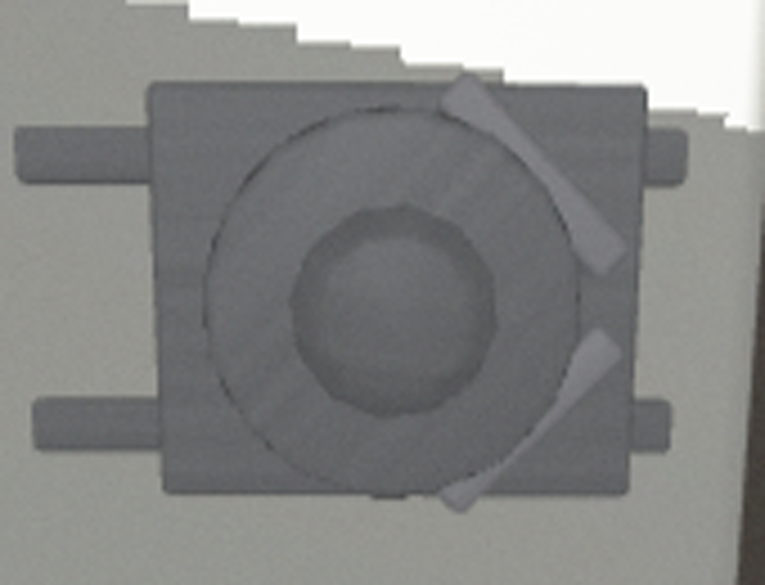

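```bash
python3 -c "
from h import *
import json
W=json.load(open('w14.json')); f=lambda p:np.array(p)/4.5+[238,52]-.39
im=cv2.imread('pics/w14.png')
# ellipse from dark rim points (manual, crop px)
pts=np.array([(205,300),(579,300),(390,105),(258,164),(225,215),(520,163),(270,436),(226,378),(345,488),(560,222),(535,430)],np.float32)
el=cv2.fitEllipse(pts);print(el)
w=onz(W,*f(el[0]),108)[:2]
# via rim on plane z=108
rim=np.array([onz(W,*f(p),108)[:2] for p in pts]);A=np.c_[2*rim,np.ones(len(rim))];s=np.linalg.lstsq(A,(rim**2).sum(1),rcond=None)[0];print('circle',s[:2],np.sqrt(s[2]+s[0]**2+s[1]**2))
w=s[:2]
P=[onz(W,*f(p),58)[:2] for p in [(150,85),(163,493),(629,494),(646,87)]]
FL,FR,BR,BL=P; c=np.mean(P,0); xa=(BL-FL+BR-FR); yaw=np.arctan2(xa[1],xa[0]); ux=np.array([np.cos(yaw),np.sin(yaw)]); uy=np.array([-ux[1],ux[0]])
print('size',np.linalg.norm(xa)/2,np.linalg.norm(FL-FR),'ctr',c,np.degrees(yaw)); print('rel pan-seat',(w-c+ux)@ux,(w-c)@uy)
q={k:onz(W,*f(p),78)[:2] for k,p in dict(uo=(441,102),ui=(605,276),li=(598,328),lo=(441,493),Uo=(463,73),Ui=(627,245),Lo=(462,512),Li=(622,352)).items()}
for a,b in(('uo','ui'),('lo','li'),('Uo','Ui'),('Lo','Li')):
    t=q[b]-q[a]; n=np.array([-t[1],t[0]])/np.linalg.norm(t); print(a,'dist to line',abs((w-q[a])@n),'45deg',abs((w-(q[a]+q[b])/2)@(ux+uy if a[0] in 'uU' else ux-uy))/2**.5,'ang',np.degrees(np.arctan2(t[1],t[0])-yaw))
"
```

```text
((393.30157470703125, 300.1241149902344), (368.7147521972656, 390.8442687988281), 161.51773071289062)
circle [570.37356511 -52.90447346] 20.41753225136272
size 69.29034687311439 56.96346526271745 ctr [571.49627523 -53.17768073] 3.638370473065029
rel pan-seat -0.10310981628508102 0.34390253050971953
uo dist to line 21.54187023385443 45deg 21.57404167581254 ang -44.29710909940742
lo dist to line 22.40698023481938 45deg 22.35666690737551 ang 47.120609812231265
Uo dist to line 25.99866883310388 45deg 26.046418348506 ang -43.70260197437482
Lo dist to line 26.575413078001933 45deg 26.54782517303515 ang 45.90363906127089
```

The closer view gives x −0.1, y +0.3 mm, within calibration noise. The contact with both faces should be felt rather than guessed, so I'll do a second gentle check push.

```bash
python3 -m handwheel '0.3 -25 0 0 0.009 0.002 0;0.3 -25 0 0 0 0 0;0.3 0 25 -1 0 0 0;0.3 0 35 -1 0 0 0;0.3 0 0 0 0 0 0;0.3 0 0 0 0 0 0';  python3 -c "
from h import *
go([571,-53.0,150])"
```

```text
clock: 17.45
eef_pos: [571.7, -55.3, 192.3]
tool_rot: [-0.019, 1.556, 0.039]
force: [0.4, -0.4, -0.0]
width: 55.8
{'clock': 17.45, 'eef_pos': [571.74, -55.295, 192.252], 'tool_rot': [-0.019, 1.556, 0.039], 'force': [0.386, -0.415, -0.034], 'width': 55.768}
tool shift [42.24  2.35 -1.21] rot [-0.0001  0.0144  0.0003]
```

```bash
python3 -m handwheel '0.3 15 2.4 -1 0 0.014 0;0.3 20 0 0 0 0 0;0.3 0 0 0 0 0 0;0.3 0 0 0 0 0 0';  python3 -c "
from h import *
go([571,-53.0,92])"
```

```text
clock: 17.85
eef_pos: [572.1, -54.8, 157.0]
tool_rot: [-0.655, 1.568, -0.598]
force: [0.3, 0.5, -0.2]
width: 55.3
{'clock': 17.85, 'eef_pos': [572.117, -54.807, 156.959], 'tool_rot': [-0.655, 1.568, -0.598], 'force': [0.296, 0.458, -0.226], 'width': 55.313}
tool shift [64.95  1.97 -1.15] rot [-0.0024  0.0021  0.0016]
```

```bash
python3 -m handwheel '0.3 15 2 -1.1 -0.002 0.002 0.001;0.3 10 0 0 0 0 0;0.3 0 0 0 0 0 0;0.3 0 0 0 0 0 0';  python3 -c "
from h import *
go([571,-53.0,92])"
```

```text
clock: 18.25
eef_pos: [571.9, -55.0, 132.2]
tool_rot: [-0.928, 1.569, -0.872]
force: [0.6, -0.3, 0.8]
width: 55.4
{'clock': 18.25, 'eef_pos': [571.941, -54.961, 132.188], 'tool_rot': [-0.928, 1.569, -0.872], 'force': [0.592, -0.269, 0.837], 'width': 55.364}
tool shift [40.18  2.08 -0.88] rot [-0.0033  0.0012  0.0017]
```

```bash
python3 -m handwheel '0.3 0 2 -0.8 -0.003 0.001 0.002;0.3 0 0 0 0 0 0;0.3 12 0 0 0 0 0;0.3 12 0 0 0 0 0;0.3 10 0 0 0 0 0;0.3 0 0 0 0 0 0;0.3 0 0 0 0 0 0';  python3 -c "
from h import *
go([571,-53.0,92])"
```

```text
clock: 18.95
eef_pos: [571.7, -53.1, 96.2]
tool_rot: [0.141, 1.569, 0.199]
force: [0.1, -0.1, 0.8]
width: 55.4
{'clock': 18.95, 'eef_pos': [571.667, -53.082, 96.152], 'tool_rot': [0.141, 1.569, 0.199], 'force': [0.052, -0.085, 0.77], 'width': 55.405}
tool shift [ 4.15  0.12 -0.67] rot [-0.0004  0.0017 -0.0002]
```

```bash
python3 -m handwheel '0.3 4 0 0 0 0.002 0;0.3 0 0 0 0 0 0;0.3 0 0 2 0 0 0;0.3 0 0 1 0 0 0;0.3 0 0 0 0 0 0'; python3 -m handwheel '0.3 0 0 0.7 0 0 0'; python3 -m handwheel '0.3 0 0 0.7 0 0 0'; python3 -m handwheel '0.3 0 0 0.7 0 0 0'
```

```text
clock: 19.45
eef_pos: [575.6, -52.9, 92.4]
tool_rot: [0.078, 1.57, 0.136]
force: [-0.7, -0.4, 0.7]
width: 55.8
clock: 19.55
eef_pos: [576.4, -52.9, 92.5]
tool_rot: [0.03, 1.57, 0.088]
force: [0.1, 0.6, 0.1]
width: 55.7
clock: 19.65
eef_pos: [576.6, -52.9, 92.5]
tool_rot: [1.27, 1.571, 1.329]
force: [-1.1, 0.3, -0.5]
width: 55.1
clock: 19.75
eef_pos: [576.6, -52.9, 92.4]
tool_rot: [3.07, 1.569, 3.128]
force: [-2.2, -0.4, 0.5]
width: 55.3
```

It stalls at the same place, 576.6. Now a sideways feel while lightly pushing, towards −y and then +y.

```bash
python3 -m handwheel '0.3 0 -0.8 0.7 0 0 0'; python3 -m handwheel '0.3 0 -0.8 0.5 0 0 0'; python3 -m handwheel '0.3 0 0.8 0.5 0 0 0'; python3 -m handwheel '0.3 0 0.8 0.4 0 0 0'
```

```text
clock: 19.85
eef_pos: [576.6, -53.4, 92.3]
tool_rot: [2.973, 1.568, 3.031]
force: [-1.3, 0.4, 0.1]
width: 55.8
clock: 19.95
eef_pos: [576.7, -54.0, 92.2]
tool_rot: [2.943, 1.567, 3.001]
force: [-2.2, -0.3, 0.3]
width: 55.2
clock: 20.05
eef_pos: [576.7, -53.7, 92.1]
tool_rot: [3.056, 1.566, 3.114]
force: [-2.2, -1.6, 0.5]
width: 55.5
clock: 20.15
eef_pos: [576.7, -53.3, 91.9]
tool_rot: [3.138, 1.565, -3.088]
force: [-1.7, -1.0, 0.2]
width: 55.6
```

Moving the pad 1 mm sideways either way left x at 576.6–576.7, so the weight is lodged in the V. I'll retreat.

```bash
python3 -m handwheel '0.3 0 0 0.5 0 0 0;0.3 0 0 -3 0 0 0;0.3 0 0 -3 0 -0.004 0;0.3 0 0 0 0 0 0'; python3 -c "
from h import *
go([571,-53.0,92])"
```

```text
clock: 20.55
eef_pos: [572.8, -53.3, 92.4]
tool_rot: [-0.015, 1.568, 0.043]
force: [-0.1, 0.1, -0.1]
width: 55.9
{'clock': 20.55, 'eef_pos': [572.826, -53.284, 92.376], 'tool_rot': [-0.015, 1.568, 0.043], 'force': [-0.126, 0.053, -0.121], 'width': 55.91}
tool shift [ 0.37  0.39 -1.81] rot [-0.0007  0.0027  0.    ]
```

```bash
python3 -m handwheel '0.3 0 0 -2 0 0.003 0;0.3 0 0 0 0 0 0;0.3 -8 0 0 0 0 0;0.3 -15 0 0 0 0 0;0.3 -25 0 0 0 0 0;0.3 -30 0 0 0 0 0;0.3 -10 0 0 0 0 0;0.3 0 0 0 0 0 0'; python3 -m handwheel '0.3 0 -25 0 0 0 0;0.3 0 -43 0 0 0 0;0.3 10 0 0 0 0 0;0.3 20 0 0 0 0 0;0.3 0 0 0 0 0 0;0.3 0 0 0 0 0 0'; python3 -c "
from h import *
import json
st()
W=camera_params('wrist');json.dump({k:np.array(v).tolist() for k,v in W.items()},open('w15.json','w'))
im=get_image('wrist');cv2.imwrite('pics/w15.png',im);u,v=map(int,proj(W,[570,-53,70]));print(W['eye'],u,v)
r=max(v-65,0);im=im[r:r+130,u-85:u+85];print(r,u-85);cv2.imwrite('pics/w15c.png',cv2.resize(im,None,fx=4.5,fy=4.5,interpolation=2))
im=get_image('scene');cv2.imwrite('pics/sc15.png',im)
im=get_image('side');cv2.imwrite('pics/s15.png',im)"
```

```text
clock: 21.35
eef_pos: [572.1, -53.1, 185.5]
tool_rot: [0.028, 1.568, 0.086]
force: [-0.4, 0.0, 0.5]
width: 55.0
clock: 21.95
eef_pos: [574.7, -122.7, 150.7]
tool_rot: [2.36, 1.569, 2.419]
force: [0.4, -0.3, -0.4]
width: 55.7
{'clock': 21.95, 'eef_pos': [574.727, -122.661, 150.676], 'tool_rot': [2.36, 1.569, 2.419], 'force': [0.417, -0.348, -0.406], 'width': 55.674}
[571.30241365 -53.47550682 285.94309223] 320 108
43 235
```

View pics/w15c.png

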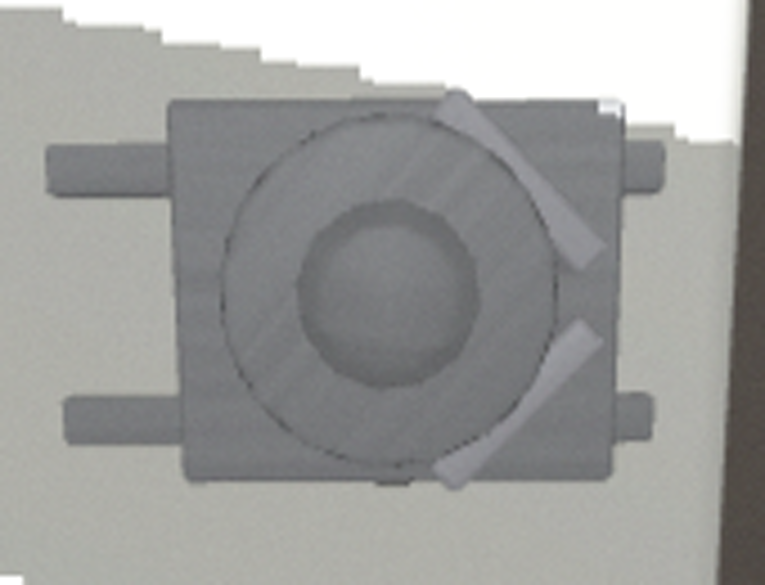

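View pics/s15.png

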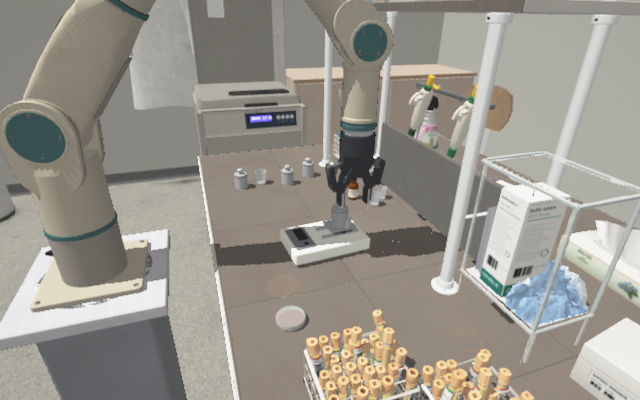

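This view is almost straight overhead. The weight's disc (crop centre ≈(390,290)) overlaps both plates equally: plate midlines are at row 290–291 and disc centre at row 289. It lies well inside the pan, and the robot is clear. The dish, the cup among the look-alikes and the other weights are unmoved. I'll hand it in.

```bash
python3 -c "
from h import *
st(); print(ctrl.finish_job())"
```

```text
{'clock': 22.1, 'eef_pos': [575.168, -122.415, 151.518], 'tool_rot': [1.286, 1.57, 1.346], 'force': [0.891, 0.274, 0.345], 'width': 55.548}
the job is handed in; nothing more can be done
None
```

The rightmost check weight now stands upright in the V-stop on the scale's pan, let go, with the robot clear. The job was handed in at 22.1 s with no verdict reported.

**What I did:** I lowered the weight onto the front of the pan and let go. The arm had crept back while lowering, so it stood only about 5.4 mm before the seat. I nudged it forward to 7.7 mm, then slid it back with the front pad.

**Forces:** The largest stop reaction I read was 3.8 N, with almost none sideways, so well under 10 N per face. Readings came only at the end of each move, so a brief higher peak could have been missed. The set-down on the pan was light.

**Contact with both faces:** A second gentle push stalled at the same place (x = 576.6 mm), and shifting the pad about 1 mm sideways each way did not change that.

**Checks that disagreed:**
- **Camera:** two earlier overhead views put the weight 0.3–0.7 mm to one side, about the calibration error. They gave 21.3 and 22.4 mm, then 21.5 and 22.4 mm, to the two faces, where 21 mm is expected. The last overhead view looked symmetric to about 0.3 mm, so seating on both faces rests mainly on the push tests.
- **Overhang:** every view shows the weight inside the pan's edges.

The dish, the cup among the look-alike weights and the other weights look unmoved in the last side view. The arm partly hid the bottle there. I saw no contact with it at any point.

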